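# Get the slide case out from behind the stock bottles

## Task

Clear all three bottles off the stock board and stand them in the beige side tray, then lay the green slide case flat on the middle of the black mat, its long side along the mat's. After that put the bottles back on the board, each standing fully on the pad of its own cap's colour, whichever pad it came from. Keep the bottles upright throughout and do not shift the glass flask.

Things in the scene. Friction and masses are not known exactly. Their poses are not given: they have to be found in the camera images.
- blue_bottle_mid (a point): The blue bottle: round, white plastic, blue cap and blue band round its lower half; 100 mm tall, about 110 g. Body 40 mm across up to 68 mm above its underside, cap 34 mm across. This point is its centre, 50 mm above the underside; z points up. Take it from above round the body, 50 to 65 mm up. Starts upright at one of three places, 70 mm apart, on the stock board's front row, maybe on another's pad.
- red_bottle_mid (a point): The red bottle: round, white plastic, red cap and red band round its lower half; 100 mm tall, about 110 g. Body 40 mm across up to 68 mm above its underside, cap 34 mm across. This point is its centre, 50 mm above the underside; z points up. Take it from above round the body, 50 to 65 mm up. Starts upright at one of three places, 70 mm apart, on the stock board's front row, maybe on another's pad.
- yellow_bottle_mid (a point): The yellow bottle: round, white plastic, yellow cap and yellow band round its lower half; 100 mm tall, about 110 g. Body 40 mm across up to 68 mm above its underside, cap 34 mm across. This point is its centre, 50 mm above the underside; z points up. Take it from above round the body, 50 to 65 mm up. Starts upright at one of three places, 70 mm apart, on the stock board's front row, maybe on another's pad.
- blue_pad: The blue pad: a fixed blue square, 60 x 60 mm, 2 mm thick, on the front row of the stock board (low, wooden, orange rear edge). Origin at the centre of its underside; its top is 10 mm above the bench. y runs along the row of three pads (70 mm apart), x from the row towards where the slide case starts.
- red_pad: The red pad: a fixed red square, 60 x 60 mm, 2 mm thick, on the front row of the stock board (low, wooden, orange rear edge). Origin at the centre of its underside; its top is 10 mm above the bench. y runs along the row of three pads (70 mm apart), x from the row towards where the slide case starts.
- yellow_pad: The yellow pad: a fixed yellow square, 60 x 60 mm, 2 mm thick, on the front row of the stock board (low, wooden, orange rear edge). Origin at the centre of its underside; its top is 10 mm above the bench. y runs along the row of three pads (70 mm apart), x from the row towards where the slide case starts.
- slide_case_mid (a point): The slide case: a flat green box with a dark seam and a blank white label, 44 mm (its x) by 110 mm (its y), 26 mm high, about 130 g. This point is its centre, 13 mm above its underside; z up. Lies on the stock board (top 8 mm above the bench) about 13 mm behind the bottles, long side along the row. Pick it from above across its 44 mm.
- side_tray: The side tray: a fixed beige open tray, 260 mm (x) by 140 mm (y) outside, walls 4 mm thick and 18 mm high, floor 4 mm thick. Origin at the centre of its underside, z up. Stands empty to one side of the stock board, left or right.
- mat: The black mat: a fixed flat black rubber rectangle, 74 mm (x) by 140 mm (y), 4 mm thick. Origin at the centre of its underside, so its top is 4 mm above the origin. Lies on the other side of the stock board from the side tray.
- flask: A bystander: a green glass conical flask, 68 mm across at the foot, 95 mm tall, origin at the centre of its underside. It stands beyond the stock board as seen from the robot; leave it alone.

How it is judged:
On the way, in this order (a step that is already met when the one before it is completed fails the run):
1. all three bottles stand upright in the side tray at the same time (x of blue_bottle_mid in the frame of side_tray between -0.122 and 0.122 m and y of blue_bottle_mid in the frame of side_tray between -0.062 and 0.062 m and height (world z) of each of blue_bottle_mid, red_bottle_mid, yellow_bottle_mid below 0.062 m and angle between each of blue_bottle_mid, red_bottle_mid, yellow_bottle_mid's own z axis and vertical below 0.1 rad and x of red_bottle_mid in the frame of side_tray between -0.122 and 0.122 m and y of red_bottle_mid in the frame of side_tray between -0.062 and 0.062 m and x of yellow_bottle_mid in the frame of side_tray between -0.122 and 0.122 m and y of yellow_bottle_mid in the frame of side_tray between -0.062 and 0.062 m), for 0.2 s.
2. the slide case lies on the middle of the mat, along it, while the bottles still stand in the side tray (all of step 1 and x of slide_case_mid in the frame of mat between -0.015 and 0.015 m and y of slide_case_mid in the frame of mat between -0.015 and 0.015 m and height (world z) of slide_case_mid below 0.023 m and angle between slide_case_mid's own z axis and vertical below 0.1 rad and angle between the y axis of slide_case_mid and the y axis of mat, either way round below 0.2 rad), for 0.2 s.
At the end, for the whole second after the job is handed in: Each bottle stands upright (within 0.1 rad) on its own colour's pad, centre within 14 mm of the pad's centre; the slide case lies flat on the mat, centre within 15 mm of the mat's middle along each of its sides and long side within 0.2 rad of the mat's; all released and at rest (horizontal distance between blue_bottle_mid and blue_pad below 0.014 m and height (world z) of blue_bottle_mid between 0.055 and 0.067 m and angle between each of blue_bottle_mid, red_bottle_mid, yellow_bottle_mid, slide_case_mid's own z axis and vertical below 0.1 rad and horizontal distance between red_bottle_mid and red_pad below 0.014 m and height (world z) of red_bottle_mid between 0.055 and 0.067 m and horizontal distance between yellow_bottle_mid and yellow_pad below 0.014 m and height (world z) of yellow_bottle_mid between 0.055 and 0.067 m and x of slide_case_mid in the frame of mat between -0.015 and 0.015 m and y of slide_case_mid in the frame of mat between -0.015 and 0.015 m and height (world z) of slide_case_mid below 0.023 m and angle between the y axis of slide_case_mid and the y axis of mat, either way round below 0.2 rad and linear speed of each of blue_bottle, red_bottle, yellow_bottle, slide_case below 0.02 m/s); the robot touches nothing.
It fails at once if the blue bottle is tipped (over 0.6 rad) (angle between blue_bottle_mid's own z axis and vertical above 0.6 rad).
It fails at once if the red bottle is tipped (over 0.6 rad) (angle between red_bottle_mid's own z axis and vertical above 0.6 rad).
It fails at once if the yellow bottle is tipped (over 0.6 rad) (angle between yellow_bottle_mid's own z axis and vertical above 0.6 rad).
It fails at once if the glass flask is shifted by more than 15 mm (distance of flask from where it was at the start of the episode above 0.015 m).
It also fails if it takes over 138 s, if anything falls off the work surface, if the arm or the gripper's body presses on something with over 40 N, if the wrist force passes 120 N, or if a joint passes its speed limit or range.

## Robot

A 7-joint arm with a two-finger parallel gripper is mounted at the origin on the work surface. World frame = base frame: x ahead of the robot, y to its left, z up, the work surface at z = 0. Lengths are in m, angles in rad, forces in N, time in s.
With the tool pointing down it reaches from about 0.425 to 0.875 m from the base axis. Payload 4.7 kg.
Tool frame: the origin (TCP) lies at the very end of the fingers, on their centre line; the grasp point (between the pads) lies 19 mm behind it; z points along the fingers, y is the line along which they close (so a half turn about z gives the same grasp; the last joint's range is limited). The gripper opens to 85 mm and grips with 20 to 120 N. Pads are 22 mm wide; open, the fingers measure 114 mm over their backs; the gripper's body (76 mm by 85 mm) begins 54 mm behind the grasp point. The pads swing forward as they close: fully open they stand 13 mm farther back than shut.
Start: joints at [-1.305, 0.321, -0.07, 1.45, 0.023, 1.371, -0.057], TCP at [0.162, 0.63, 0.231] pointing down, gripper open.
Joint ranges: [-2.86, 2.86], [-0.3, 2.09], [-1.38, 1.24], [0.06, 2.45], [-1.56, 4.7], [0.09, 2.05], [-2.69, 2.69]. Speed limits (rad/s): [2.57, 2.57, 3.14, 3.14, 3.14, 3.14, 3.14].

## Interface

Orientations are given as a unit quaternion [w, x, y, z].
In Python, from bench import robot, fingers, kinematics, optics, job, get_clock, get_joints, get_qvel, get_tau, get_position, get_eef_rot, get_ft_force, get_wrist_torque, get_grip_width, get_grasp_force gives the robot as it stands. The module is installed in compiled form; this text tells all that it offers. Calls block until the motion is done:
- robot.move_pose(position, orientation): joint-space move of the TCP to a pose.
- robot.movel(position, orientation=None, feed=0.15): straight line of the TCP; orientation=None keeps the orientation; feed is the mean speed in m/s.
- robot.move_joints(angles): joint-space move.
- fingers.command_gripper(opening): finger opening in m; the grip force is fixed at half the most; returns when the fingers have stopped.
- robot.sleep(seconds).
- kinematics.solve_ik(position, orientation): joint angles nearest the present ones, or None.
- optics.get_image(name): name is "scene" or "top" or "wrist"; returns the picture (480x640x3 uint8, red, green, blue); there is no depth.
- optics.camera_model(name): a dict with "intrinsics" (3x3 intrinsics, pixels), "cam_to_world" (4x4, takes a point from camera to world coordinates); the wrist camera has in their place "tool_from_camera" (4x4, takes a point from camera to tool coordinates, whose origin is the TCP and whose axes are the flange's). Camera axes: x right, y down, z forward; pixel columns grow to the right and rows downward; lengths in m; the calibration is good to about 2 mm. A picture is of the moment at which its call begins: read the wrist's pose just before it. camera_model takes no time and is no camera call.
A pose or a line that the arm cannot do raises robot.MotionError and nothing moves.
- job.close_job(): hands the job in; it is judged then, once.
Readings, each from a call of its own:
- get_clock(): time.
- get_joints(): joint angles.
- get_qvel(): joint speeds.
- get_tau(): joint torques, N m.
- get_position(): TCP position.
- get_eef_rot(): TCP orientation.
- get_ft_force(): force on the tool from outside, world axes, zero at the start.
- get_wrist_torque(): the same for the moment, N m.
- get_grip_width(): finger opening in m.
- get_grasp_force(): force on a finger pad.
Only numpy, scipy, OpenCV 4.12 (cv2) and the standard library are available. Lean on these libraries where they do the work, as an engineer would, in place of code of your own. Each camera call takes 0.05 s, during which the arm holds its last target. There are 200 camera calls.

## Working session

There is one attempt and no reset: what is moved stays moved. The work goes in short steps, each a Python script; the robot and the scene stay as the last script left them, time stands still between calls to the robot, and variables do not carry over. Pictures are saved under pics/ and viewed, at most 14 in all, crops included, and the job is handed in when it is done.

```bash
mkdir -p pics; python3 - <<'E'
from bench import *
import cv2,numpy as np
for n in ("top","scene"):
    im=optics.get_image(n); cv2.imwrite(f"pics/{n}0.png",im[:,:,::-1]); m=optics.camera_model(n); print(n,np.round(m["intrinsics"],1).tolist(),np.round(m["cam_to_world"],3).tolist())
print(np.round(optics.camera_model("wrist")["tool_from_camera"],3).tolist(),get_eef_rot(),get_clock())
E
```

```text
top [[487.0, 0.0, 321.4], [0.0, 487.0, 237.9], [0.0, 0.0, 1.0]] [[-0.005, -0.994, 0.105, 0.522], [-1.0, 0.003, -0.013, 0.002], [0.013, -0.105, -0.994, 1.159], [0.0, 0.0, 0.0, 1.0]]
scene [[535.2, 0.0, 325.2], [0.0, 535.2, 238.6], [0.0, 0.0, 1.0]] [[-0.301, 0.586, -0.752, 1.53], [0.954, 0.189, -0.234, 0.284], [0.005, -0.788, -0.616, 0.813], [0.0, 0.0, 0.0, 1.0]]
[[-0.0, -0.946, -0.323, 0.084], [1.0, -0.0, 0.001, 0.0], [-0.001, -0.323, 0.946, -0.143], [0.0, 0.0, 0.0, 1.0]] [-7.54606455e-05  1.25546612e-01  9.92087316e-01 -8.94989521e-04] 0.1
```

View pics/top0.png

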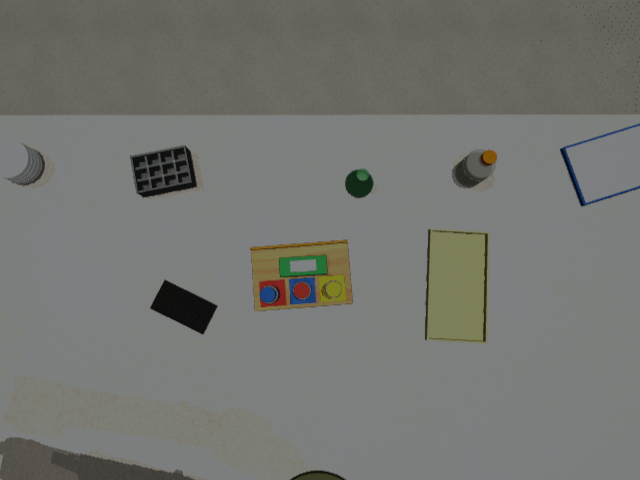

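View pics/scene0.png

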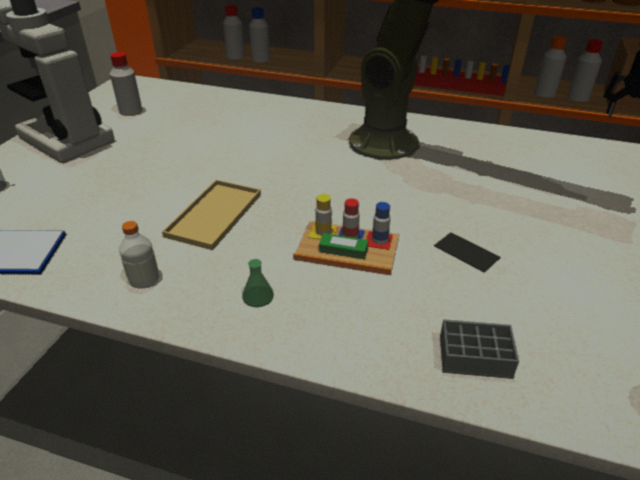

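Top view: blue bottle on the red pad (269,294), red on the blue pad (302,291), yellow on yellow (333,289). The case is at (303,266), the tray at (457,286) and the mat at (184,307). Next I'll measure these and take a wrist close-up.

```bash
cat > h.py <<'E'
from bench import *
import cv2,numpy as np
from scipy.spatial.transform import Rotation as R
def hsv(im): return cv2.cvtColor(im,cv2.COLOR_RGB2HSV)
def cast(px,K,T,z):
    px=np.atleast_2d(px).astype(float); d=np.c_[px,np.ones(len(px))]@np.linalg.inv(K).T@T[:3,:3].T
    o=T[:3,3]; return o+d*((z-o[2])/d[:,2])[:,None]
def cam(n):
    m=optics.camera_model(n)
    if n!="wrist": return m["intrinsics"],m["cam_to_world"]
    q=get_eef_rot(); T=np.eye(4); T[:3,:3]=R.from_quat(np.r_[q[1:],q[0]]).as_matrix(); T[:3,3]=get_position()
    return m["intrinsics"],T@m["tool_from_camera"]
def big(mask):
    c,_=cv2.findContours(mask.astype(np.uint8),cv2.RETR_EXTERNAL,cv2.CHAIN_APPROX_NONE); return max(c,key=cv2.contourArea)[:,0]
def rect(contour,K,T,z):
    p=cast(contour,K,T,z)[:,:2]; (c,s,a)=cv2.minAreaRect((p*1000).astype(np.float32))
    if s[0]<s[1]: a-=90; s=s[::-1]     # a: direction of long side
    a=(a+90)%180-90
    return np.array(c)/1000,np.array(s),a
def quat(ydeg):   # tool down, tool y along world direction ydeg (mod 180), nearest the present
    best=None
    for k in (0,180):
        t=np.radians(ydeg+k); y=np.array([np.cos(t),np.sin(t),0]); z=np.array([0,0,-1.]); x=np.cross(y,z)
        q=R.from_matrix(np.c_[x,y,z]).as_quat(); q=np.r_[q[3],q[:3]]
        j=kinematics.solve_ik([0.55,0,0.2],q)
        if j is not None and (best is None or abs(j[6])<best[0]): best=(abs(j[6]),q)
    return best[1]
E
python3 - <<'E'
from h import *
im=optics.get_image("top");K,T=cam("top");H=hsv(im).astype(int);h,s,v=H[...,0],H[...,1],H[...,2]
def box(m,x0,x1,y0,y1):
    o=np.zeros_like(m);o[y0:y1,x0:x1]=m[y0:y1,x0:x1];return o
print("mat",rect(big(box(v<40,130,240,260,350)),K,T,.004))
print("tray",rect(big(box((s>60),410,510,210,360)),K,T,.018))
print("case",rect(big(box((h>50)&(h<80)&(s>120),260,345,245,285)),K,T,.034))
print("board",rect(big(box(s>60,235,370,230,325)),K,T,.008))
for n,p in dict(red=(302,290),blue=(270,294),yel=(334,289)).items(): print(n,cast(p,K,T,.110))
print("flask",cast((358,185),K,T,.04))
for y in (0,90): print(quat(y))
# wrist look
robot.move_pose([0.45,0.03,0.36],quat(0)); K,T=cam("wrist")
cv2.imwrite("pics/w0.png",optics.get_image("wrist")[:,:,::-1]); np.savez("w0.npz",K=K,T=T); print(get_clock(),T.round(3).tolist())
E
```

```text
mat (array([0.48320016, 0.31051895]), array([138.09518433,  71.9250946 ]), 63.674346923828125)
tray (array([ 0.53040594, -0.33037396]), array([258.12258911, 144.06169128]), -3.3775787353515625)
case (array([0.57671088, 0.03057438]), array([108.65274811,  43.29325485]), -86.67765474319458)
board (array([0.55646753, 0.03554649]), array([230.78657532, 151.64701843]), -85.81900978088379)
red [[0.5206945  0.03003398 0.11      ]]
blue [[0.51251769 0.09838306 0.11      ]]
yel [[ 0.52250246 -0.03849763  0.11      ]]
flask [[ 0.76420106 -0.09913682  0.04      ]]
[0.         0.70710678 0.70710678 0.        ]
[ 0.00000000e+00  1.00000000e+00 -9.18485099e-17  0.00000000e+00]
2.6083 [[1.0, 0.002, 0.0, 0.45], [0.002, -0.947, -0.323, 0.115], [-0.0, 0.323, -0.947, 0.503], [0.0, 0.0, 0.0, 1.0]]
```

View pics/w0.png

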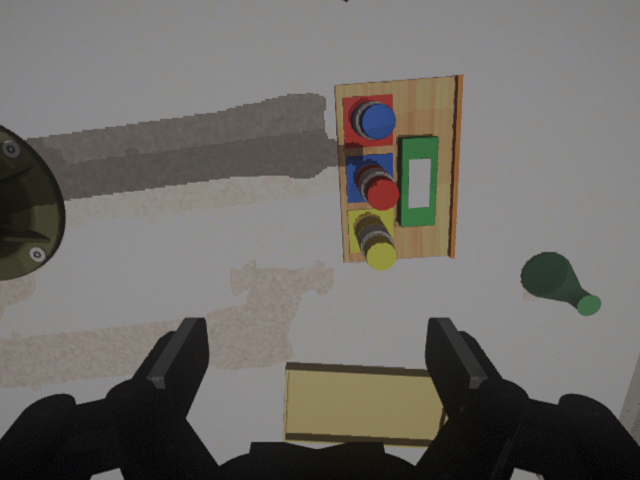

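The wrist view shows the cap tops clearly: blue (377,121), red (382,194), yellow (381,256). Red, blue and yellow pads sit at (369,120), (370,177) and (370,231). I'll fit those.

```bash
python3 - <<'E'
from h import *
d=np.load("w0.npz");K,T=d["K"],d["T"]; im=cv2.imread("pics/w0.png")[:,:,::-1].copy();H=hsv(im).astype(int);h,s,v=H[...,0],H[...,1],H[...,2]
hue=dict(red=((h<8)|(h>172)),blue=(h>100)&(h<130),yel=(h>24)&(h<34))
for n,p in dict(blue=(377,121),red=(382,194),yel=(381,256)).items():
    m=hue[n]&(s>130)&(abs(v-v[p[1],p[0]])<14); yy,xx=np.mgrid[:480,:640]; m&=np.hypot(xx-p[0],yy-p[1])<24
    c=big(cv2.morphologyEx(m.astype(np.uint8),cv2.MORPH_OPEN,np.ones((5,5),np.uint8)))
    w=cast(c,K,T,.11)[:,:2]; cc,r=cv2.minEnclosingCircle((w*1000).astype(np.float32)); print("cap",n,np.round(cc,1),"mean",(w.mean(0)*1000).round(1),"r",round(r,1))
for n,b in dict(red=(338,398,85,152),blue=(338,398,145,206),yel=(340,396,202,256)).items():
    x0,x1,y0,y1=b; m=np.zeros(h.shape,bool); m[y0:y1,x0:x1]=(hue[n]&(s>130))[y0:y1,x0:x1]
    print("pad",n,rect(big(m),K,T,.010), cast(big(m)[[0]],K,T,.01)[0,:2])
m=np.zeros(h.shape,bool);m[60:280,320:480]=((s>60)&(v>30))[60:280,320:480]; print("board",rect(big(m),K,T,.008))
m=(h>50)&(h<80)&(s>120); m[:,:390]=0;m[:,445:]=0;print("case",rect(big(m),K,T,.034))
E
```

```text
cap blue [509.8 106.5] mean [509.4 107.2] r 15.7
cap red [518.6  33.3] mean [518.3  33.5] r 16.3
cap yel [520.4 -34.1] mean [520.6 -34.5] r 16.1
pad red (array([0.51206305, 0.1036405 ]), array([60.19432068, 59.72579575]), -86.2474377155304) [0.53391016 0.13521543]
pad blue (array([0.51722144, 0.03426519]), array([58.59384537, 58.35971069]), 3.8429112434387207) [0.53572145 0.06459788]
pad yel (array([ 0.52248956, -0.03577865]), array([60.04079437, 59.84965515]), -86.19932508468628) [ 0.54780843 -0.00519872]
board (array([0.55565582, 0.029173  ]), array([245.16072083, 153.54362488]), -85.71604251861572)
case (array([0.57431317, 0.03270321]), array([107.34867859,  41.82746887]), -86.75486087799072)
```

```bash
cat >> h.py <<'E'
def pp(src,zs,dst,zd,qs,qd,w=.062,up=.085,hover=.14,wopen=None):
    """pick at TCP src/zs, place at dst/zd"""
    fingers.command_gripper(w)
    robot.move_pose([*src,hover],qs); robot.movel([*src,zs],feed=.12)
    fingers.command_gripper(0.0); gw,gf=get_grip_width(),get_grasp_force()
    robot.movel([*src,zs+up],feed=.15); robot.move_pose([*dst,zs+up],qd); 
    print("held",round(get_grip_width(),4),round(gw,4),round(gf,1),"ft",np.round(get_ft_force(),1))
    robot.movel([*dst,zd+.012],feed=.15); robot.movel([*dst,zd+.001],feed=.03)
    fingers.command_gripper(wopen or w); robot.movel([*dst,hover],feed=.2); print("t",get_clock(),np.round(get_position(),4))
QB=quat(4.0); TR=np.array([.5304,-.3304]); tx=np.array([np.cos(np.radians(-3.4)),np.sin(np.radians(-3.4))])
slot=dict(yel=TR-.085*tx,red=TR,blue=TR+.085*tx)
E
python3 - <<'E'
from h import *
pp((.521,-.0355),.051,slot["yel"],.045,QB,QB)
cv2.imwrite("pics/t1.png",optics.get_image("top")[200:380,200:520,::-1].repeat(2,0).repeat(2,1))
E
```

```text
held 0.0384 0.0382 60.1 ft [-0.8  0.5 -1.1]
t 9.1833 [ 0.4451 -0.3249  0.1392]
```

View pics/t1.png

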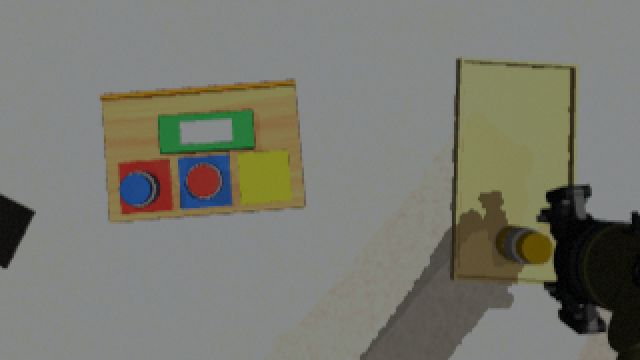

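The yellow bottle stands in the tray's near end and the row is intact. Next are red, then blue.

```bash
python3 - <<'E'
from h import *
pp((.519,.0325),.051,slot["red"],.045,QB,QB)
pp((.511,.1045),.051,slot["blue"],.045,QB,QB)
robot.move_pose([0.45,0.03,0.36],quat(0)); K,T=cam("wrist"); im=optics.get_image("wrist")
cv2.imwrite("pics/w1.png",im[:,:,::-1]); H=hsv(im).astype(int);h,s,v=H[...,0],H[...,1],H[...,2]
hue=dict(red=((h<8)|(h>172)),blue=(h>100)&(h<130),yel=(h>24)&(h<34))
for n in hue:
    m=hue[n]&(s>130); m[:,:330]=0;m[:,405:]=0;m[265:]=0; print("pad",n,rect(big(m),K,T,.010))
m=(h>50)&(h<80)&(s>120); m[:,:390]=0;m[:,445:]=0;print("case",rect(big(m),K,T,.034))
im=optics.get_image("top"); K,T=cam("top");H=hsv(im).astype(int);h,s,v=H[...,0],H[...,1],H[...,2]
hue=dict(red=((h<8)|(h>172)),blue=(h>100)&(h<130),yel=(h>24)&(h<34))
for n in hue:
    m=hue[n]&(s>130); m[:265]=0;m[320:]=0;m[:,:250]=0;m[:,360:]=0
    if m.any(): print("top pad",n,rect(big(m),K,T,.010))
cv2.imwrite("pics/t2.png",im[200:380,200:520,::-1].repeat(2,0).repeat(2,1))
E
```

```text
held 0.0383 0.0383 60.2 ft [ 0.5 -0.3 -0.8]
t 16.2833 [ 0.53   -0.3299  0.1391]
held 0.0385 0.0386 60.1 ft [ 0.5  1.2 -0.6]
t 23.8667 [ 0.6148 -0.335   0.1391]
pad red (array([0.51230676, 0.10359218]), array([60.44672775, 59.62643051]), -86.17454791069031)
pad blue (array([0.51725873, 0.03413949]), array([58.73967743, 57.98624802]), 4.204737186431885)
pad yel (array([ 0.5223172 , -0.03560509]), array([60.19480896, 59.38498688]), -86.38458943367004)
case (array([0.57433295, 0.0324782 ]), array([107.06496429,  41.96206284]), -86.92440485954285)
top pad red (array([0.51432275, 0.10193488]), array([60.35301971, 58.76713943]), -85.86352443695068)
top pad blue (array([0.5196972 , 0.03262144]), array([58.68164444, 57.35847473]), -86.07644057273865)
top pad yel (array([ 0.52456378, -0.03719769]), array([61.34633636, 60.55103683]), 3.5544228553771973)
```

View pics/w1.png

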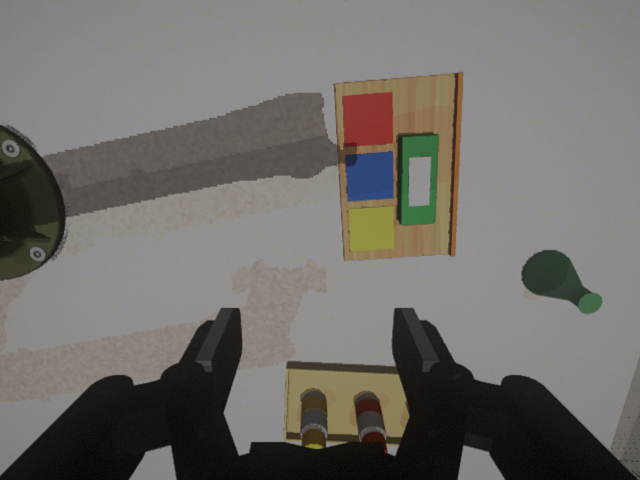

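View pics/t2.png

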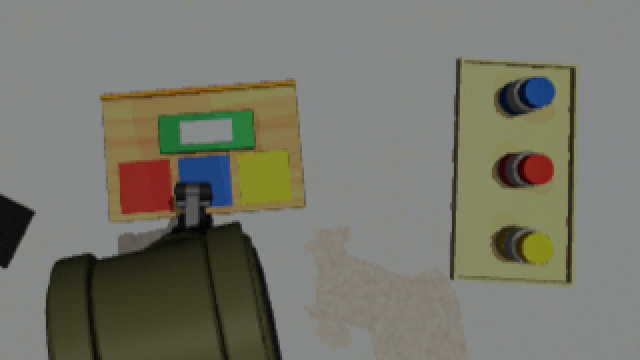

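All three bottles stand in the tray at crop positions (530,95), (525,168) and (525,246), and the pads are clear. Next: the case to the mat.

```bash
python3 - <<'E'
from h import *
pp((.575,.032),.012,(.4832,.3105),.008,quat(3.2),quat(-26.3),w=.066)
robot.move_pose([.53,.0,.3],QB)
im=optics.get_image("top"); K,T=cam("top");H=hsv(im).astype(int);h,s,v=H[...,0],H[...,1],H[...,2]
m=(h>50)&(h<80)&(s>120); m[:,240:]=0; print("case",rect(big(m),K,T,.030))
cv2.imwrite("pics/t3.png",im[200:380,120:520,::-1].repeat(2,0).repeat(2,1))
E
```

```text
held 0.0428 0.0426 63.0 ft [ 0.1 -0.  -1.6]
t 32.575 [0.4825 0.3101 0.1389]
case (array([0.48495398, 0.30709415]), array([115.66091156,  48.6694603 ]), 64.4027099609375)
```

View pics/t3.png

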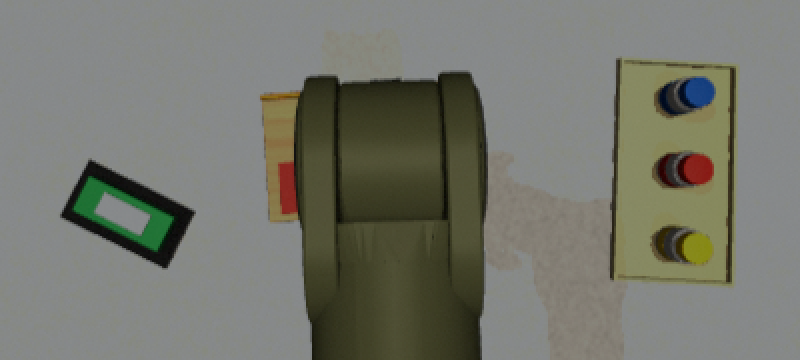

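The case lies centred on the mat (about 4 mm off, aligned) and the bottles are still upright in the tray. Now the bottles go back, farthest pad first.

```bash
python3 - <<'E'
from h import *
for n,p in dict(red=(.5133,.1028),blue=(.5185,.0334),yel=(.5234,-.0364)).items():
    pp(slot[n],.045,p,.051,QB,QB)
robot.move_pose([0.45,0.03,0.36],quat(0)); K,T=cam("wrist"); im=optics.get_image("wrist")
cv2.imwrite("pics/w2.png",im[:,:,::-1]); H=hsv(im).astype(int);h,s,v=H[...,0],H[...,1],H[...,2]
np.savez("w2.npz",K=K,T=T)
robot.move_pose([.48,-.33,.3],QB); cv2.imwrite("pics/t4.png",optics.get_image("top")[200:380,120:520,::-1].repeat(2,0).repeat(2,1)); print(get_clock())
E
```

```text
held 0.0382 0.038 60.3 ft [ 0.8 -0.1 -0.9]
t 41.1917 [0.5127 0.1031 0.1394]
held 0.0386 0.0379 60.3 ft [-0.4  0.3 -1. ]
t 48.5417 [0.518  0.0339 0.1394]
held 0.038 0.0379 60.1 ft [ 0.3 -0.3 -0.8]
t 55.3333 [ 0.5229 -0.0359  0.1394]
57.75
```

View pics/w2.png

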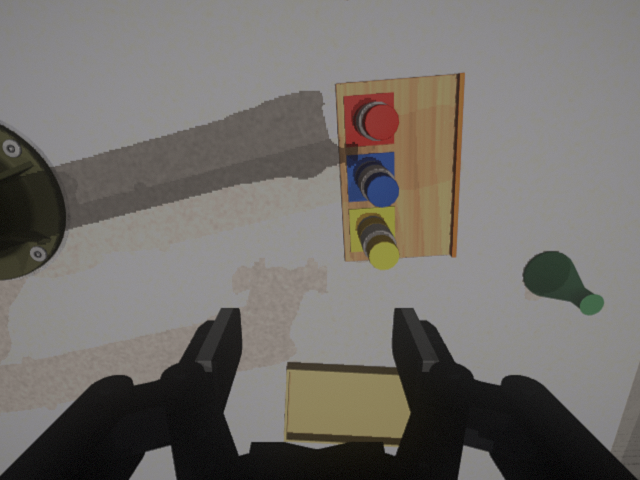

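View pics/t4.png

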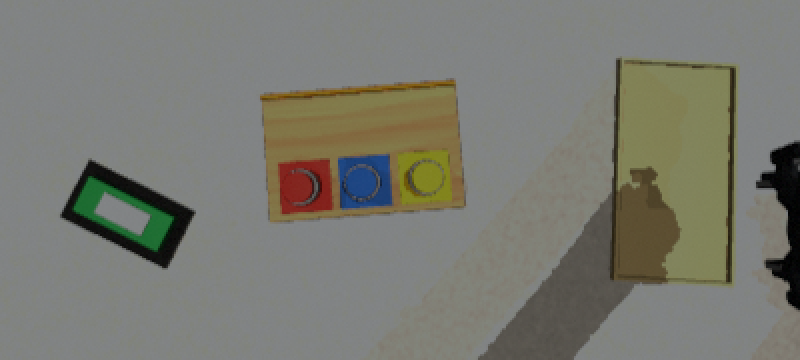

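The caps stand within about 4 mm of their pad centres (wrist red (382,121), blue (383,190), yellow (384,254)). The case is on the mat and the arm is clear, so I'm handing in.

```bash
python3 -c "
from bench import *
print(job.close_job())"
```

```text
the job is handed in; nothing more can be done
None
```

I handed the job in at about 58 s: each bottle stands within about 4 mm of its own pad's centre, the slide case lies along the mat about 4 mm from its middle, and the arm never went near the flask; no verdict came back.

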